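# Dock the red case against the sprung contact

## Task

Slide the red case up the ramp of the check dock, over its yellow lip and under the black bridge, end first, until its far end meets the brass sprung contact; press it there with about 10 N for one second (never more than 20 N), then ease off gently and leave the case lying flat in the dock, behind the lip. The case must ride up the ramp and not be lifted in, and the jar of swabs and the yellow screwdriver are to be left alone.

Things in the scene. Friction and masses are not known exactly. Their poses are not given: they have to be found in the camera images.
- case_center (a point): centre (half-way up) of the loose red moulded case, 90 (x) x 55 (y) x 42 (z) mm, 0.10 to 0.21 kg, flat on the table before the ramp, turned up to 0.5 rad from the dock's push direction. Either 55 mm end may lead. Can be gripped across its 55 mm width.
- dock: fixed check dock. Origin on the table under the yellow lip's rear face, mid-width; x is the push direction, z up. Ramp 62 mm wide, from 0 high at x = -100 mm to 13 mm at x = -6. Side rails 62 mm apart inside, 30 mm high, x = -60 to 190; their 26 mm high flares, x = -88 to -54, open to some 80 mm.
- lip (a point): mid-width of the top rear edge of the dock's yellow lip, 13 mm above the table; axes as the dock's. Lip: 6 mm thick along x, full width. Behind it lies the flat deck, 8 mm above the table and 190 mm long, so the case drops 5 mm when its tail has passed this point.
- bridge (a point): centre of the top of the black bridge over the dock, 85 mm past the lip's rear face; axes as the dock's. The bridge spans 68 to 102 mm past the lip, its underside 68 mm and top 76 mm above the table, 98 mm wide across the dock.
- plunger (a joint): travel (m) of the brass sprung contact, along the dock's x: 0 untouched, 2 N per mm, stop at 13 mm. An 18 mm disc, 28 mm above the table, on a blue block (50 mm high) clamped somewhere on the deck: its untouched face is 103 to 133 mm past the lip, not measured. It throws the case back if let go suddenly. Friction of the case adds 0.5 to 2 N to the push, more if it is also pressed down.
- jar: clear jar of swabs, bystander, 52 mm across, 100 mm high, loose; origin under its centre, on the table
- driver_mid (a point): yellow screwdriver on the table, bystander, 190 mm long along its y, 26 mm high, loose; the point is its middle, half-way up. Left of it a fixed white beam hangs 0.57 to 0.59 m above the table, 0.32 m left of the robot's centre line (42 mm wide), from 0.28 m ahead of the robot's axis straight back: keep the arm clear of it.
Not all that is in view belongs to the job. What is meant by the part that bears case_center is not blue, brown or green, and is the smaller of those in its own colour.

How it is judged:
On the way, in this order (a step that is already met when the one before it is completed fails the run):
1. the case rides on the ramp, nose up (its centre 10 to 80 mm before the lip's rear face, tilted more than 0.05 rad, resting on the dock) (x of case_center in the frame of dock between -0.08 and -0.01 m and angle between case_center's own z axis and vertical above 0.05 rad and contact force between case and dock above 0.1 N), for 0.1 s.
2. the case lies behind the lip and holds the sprung contact in with 5 to 16 N for 0.5 s (value of joint plunger between 0.0025 and 0.008 m and x of case_center in the frame of dock above 0.045 m and z of case_center in the frame of dock below 0.034 m), for 0.5 s.
At the end, for the whole second after the job is handed in: the case is at rest flat on the deck (tilt under 0.04 rad, centre 26 to 32 mm above the table), wholly behind the lip (centre 45 to 100 mm past its rear face) and between the rails (within 8 mm of the centre line) (x of case_center in the frame of dock between 0.045 and 0.1 m and y of case_center in the frame of dock between -0.008 and 0.008 m and z of case_center in the frame of dock between 0.026 and 0.032 m and angle between case_center's own z axis and vertical below 0.04 rad and linear speed of case below 0.01 m/s); the robot touches nothing.
It fails at once if the sprung contact is pressed with more than 20 N (10 mm) (value of joint plunger above 0.01 m).
It fails at once if the case is jammed against the dock with more than 30 N (contact force between case and dock above 30 N).
It fails at once if the case is lifted clear over the dock (centre past 90 mm before the lip and more than 55 mm above the table) (x of case_center in the frame of dock above -0.09 m and height (world z) of case_center above 0.055 m).
It fails at once if the jar is moved more than 15 mm (distance of jar from where it was at the start of the episode above 0.015 m).
It fails at once if the screwdriver is moved more than 15 mm (distance of driver_mid from where it was at the start of the episode above 0.015 m).
It also fails if it takes over 72 s, if anything falls off the work surface, if the arm or the gripper's body presses on something with over 40 N, if the wrist force passes 120 N, or if a joint passes its speed limit or range.

## Robot

A 6-joint arm with a two-finger parallel gripper is mounted at the origin on a cart in front of the work surface, level with it; the furniture and walls round the work are solid. World frame = base frame: x ahead of the robot, y to its left, z up, the work surface at z = 0. Lengths are in m, angles in rad, forces in N, time in s.
With the tool pointing down it reaches from about 0.275 to 0.75 m from the base axis. Payload 10.2 kg.
Tool frame: the origin (TCP) lies on the centre line of the jaws, within the pads' length; the fingertips stand 19 mm ahead of it and the grasp point (between the pads) is the TCP (ctrl.finger_overhang is the distance from the TCP to the fingertips, in m); z points along the fingers, y is the line along which they close (so a half turn about z gives the same grasp; the last joint's range is limited). The gripper opens to 88 mm and grips with 3 to 60 N. Pads are 18 mm wide; open, the fingers measure 123 mm over their backs; the gripper's body (75 mm by 187 mm) begins 45 mm behind the grasp point.
Start: joints at [1.055, 0.313, 1.498, -0, 1.331, -0.223], TCP at [0.152, 0.503, 0.258] pointing down, gripper open.
Joint ranges: [-2.94, 2.94], [-0.97, 2.17], [0.19, 2.56], [-1.23, 4.37], [0.02, 3.11], [-2.88, 2.88]. Speed limits (rad/s): [2.39, 2.39, 3.01, 3.14, 3.14, 3.14].

## Interface

Orientations are given as a rotation vector (axis times angle).
In Python, from workcell import ctrl, grab_frame, hand_in, boxes_of, spot_point gives the robot as it stands.
- The arm moves only by the tool send_rows, never from a script. Its arguments are lists of equal length, an entry for each row: "delta_pos": the shift along the tool's x, y, z in cm, a list of three; "dr": the turn, a rotation vector about the tool's x, y, z in degrees, a list of three; "jaw": the finger opening in cm, from 0 to 8.81. A call has 1 to 10 rows; each row is the pose to reach, as a shift and turn from the pose commanded when the call began, along the tool's axes at that moment; what a row does not reach only later rows make up. A row lasts 1/10 s, in which the tool goes at most 50 mm and 8.59 degrees, less where a joint would pass 70% of its speed; a pose out of reach is approached as far as the arm can. A call with a gripper value outside its range is refused whole. The fingers move at their own pace and stop on an object; "newtons" is the grip in N (left out, the last holds). Time passes only in rows, so rows that repeat a pose let the fingers close. It gives the time, the measured TCP pose, the force, the opening and the grip force at its end, in the units of the state.
- ctrl.sense(): the state, without advancing time (a new reading comes with each control period).
- grab_frame(name): name is "side" or "top" or "wrist"; returns a dict with "frame" (384x512x3 uint8, red, green, blue), "z_map" (384x512 float32, m along the optical axis (not along the pixel's ray), 0 where there is no reading), "vfov" (degrees; the focal length in pixels is half the picture's height over the tangent of half this angle, whatever the lens; pixels are square), "cx", "cy" (the principal point, pixels), "R" (3x3) and "t" (3): a world point X has camera coordinates R X + t; the wrist camera has in their place "mount" (4x4, takes a point from camera to tool coordinates, whose origin is the TCP and whose axes are the flange's). Camera axes: x right, y down, z forward; pixel columns grow to the right and rows downward; lengths in m; the calibration is good to about 2 mm. A picture is of the moment at which its call begins: read the wrist's pose just before it.
- hand_in(): hands the job in; it is judged then, once.
Trained networks look in the newest picture that a camera, given by its name, has taken for a name from the list of things; names that differ only in an ending like _2 or _b are one class to them, and where a whole thing is asked for, a point or a joint stands for the part that bears it (a point fixed in the world has none). Each returns a list of dicts, best first, with "p" (0 to 1); they miss things now and then, are a little off and sometimes report something else, mostly with a low value. They report only what shows in the picture. A call takes as long as a camera call. They do not tell look-alikes from the thing itself.
- boxes_of(camera, query): "point" ([x, y, z] in m, in the coordinates of the camera as it stood for that picture, good to about 4 mm: the middle of the surface that is visible of it).
- spot_point(camera, query): "point" ([x, y, z] in m, in the coordinates of the camera as it stood for that picture, good to about 4 mm: a listed point, or the origin of a listed thing).
The state is a dict: "time": time; "joints": joint angles; "qvel": joint speeds; "tau": joint torques, N m; "tcp_pos": TCP position; "orientation": TCP orientation; "ft_force": force on the tool from outside, world axes, zero at the start; "wrist_torque": the same for the moment, N m; "opening": opening from 0.0 (shut) to 1.0 (fully open); "grasp_force": force on a finger pad.
Only numpy, scipy, OpenCV 4.12 (cv2) and the standard library are available. Lean on these libraries where they do the work, as an engineer would, in place of code of your own. Each camera call takes 0.05 s, during which the arm holds its last target. There are 200 camera calls.

## Working session

There is one attempt and no reset: what is moved stays moved. The work goes in short steps, Python scripts to look and compute and a tool call to move; the robot and the scene stay as the last step left them, time stands still between calls to the robot, and variables do not carry over. Pictures are saved under pics/ and viewed, at most 10 in all, crops included, and the job is handed in when it is done.

Besides the shell and the picture viewer there is one more tool, called after "Request:" in YAML: its name, and indented under it one key for each argument. send_rows: Moves the arm, as the interface text tells. Its arguments: {"type":"object","properties":{"delta_pos":{"type":"array","items":{"type":"array","items":{"type":"number"}}},"dr":{"type":"array","items":{"type":"array","items":{"type":"number"}}},"jaw":{"type":"array","items":{"type":"number"}},"newtons":{"type":"number"}},"required":["delta_pos","dr","jaw"]}

```bash
mkdir -p pics
cat > h.py <<'E'
import numpy as np, cv2
from workcell import ctrl, grab_frame, hand_in, boxes_of, spot_point
from scipy.spatial.transform import Rotation as Ro
def frame(n):
    s=ctrl.sense(); f=grab_frame(n)
    if 'mount' in f:
        T=np.eye(4);T[:3,:3]=Ro.from_rotvec(s['orientation']).as_matrix();T[:3,3]=s['tcp_pos'];M=T@f['mount']
        f['Rw'],f['tw']=M[:3,:3],M[:3,3]
    else: f['Rw']=f['R'].T; f['tw']=-f['R'].T@f['t']
    f['fl']=192/np.tan(np.radians(f['vfov'])/2)
    return f
def w(f,p): return f['Rw']@np.array(p)+f['tw']
def cloud(f):
    v,u=np.mgrid[:384,:512]; z=f['z_map']
    P=np.stack([(u-f['cx'])*z/f['fl'],(v-f['cy'])*z/f['fl'],z],-1)
    return P@f['Rw'].T+f['tw']
def proj(f,X):
    c=f['Rw'].T@(np.array(X)-f['tw']); return f['fl']*c[:2]/c[2]+[f['cx'],f['cy']]
def save(f,n): cv2.imwrite('pics/'+n,f['frame'][:,:,::-1])
E
python3 - <<'E'
from h import *
print(ctrl.sense())
for c in ('top','side'):
    f=frame(c); save(f,c+'.png'); print(c,f['vfov'],f['tw'].round(3))
    for q in ('case_center','dock','lip','bridge','plunger','jar','driver_mid'):
        for nm,fn in (('box',boxes_of),('spot',spot_point)):
            try: print(nm,q,[(round(d['p'],2),w(f,d['point']).round(3).tolist(),proj(f,w(f,d['point'])).round().tolist()) for d in fn(c,q)[:4]])
            except Exception as e: print(nm,q,e)
E
```

```text
{'time': 0.0, 'joints': array([ 1.05460526e+00,  3.13420549e-01,  1.49845150e+00, -2.60385367e-05,
        1.33100938e+00, -2.23376391e-01]), 'qvel': array([ 0.00110561, -0.00157989, -0.0003406 , -0.00094833, -0.00178179,
       -0.00067496]), 'tau': array([ 5.80812084e-04, -4.02204144e+01, -2.52263850e+01,  6.94464706e-02,
        3.53059347e-02, -8.70927624e-05]), 'tcp_pos': array([0.15142751, 0.50244343, 0.2571707 ]), 'orientation': array([-4.58236554e-01, -3.10754595e+00,  1.90164430e-03]), 'ft_force': array([-0.49815606, -0.82947569, -0.09369398]), 'wrist_torque': array([ 0.04346553, -0.0365751 , -0.00594201]), 'grasp_force': 0.0, 'opening': 1.0005710893527995}
top 45.844510927355095 [ 0.435 -0.097  1.474]
box case_center [(0.95, [0.353, -0.324, 0.057], [339.0, 265.0]), (0.95, [0.342, 0.008, 0.043], [232.0, 269.0]), (0.78, [0.721, -0.122, 0.044], [272.0, 149.0]), (0.69, [0.586, -0.17, 0.039], [287.0, 191.0])]
spot case_center [(0.97, [0.589, -0.168, 0.018], [287.0, 191.0]), (0.94, [0.341, 0.011, 0.023], [232.0, 269.0]), (0.8, [0.727, -0.124, 0.021], [272.0, 148.0]), (0.65, [0.41
[... 1168 characters left out ...]
 [(0.84, [0.548, 0.129, 0.009], [257.0, 249.0])]
spot dock [(0.65, [0.554, 0.04, 0.001], [257.0, 229.0])]
box lip [(0.6, [0.551, 0.125, 0.01], [256.0, 248.0])]
spot lip [(0.56, [0.552, 0.039, 0.011], [257.0, 226.0])]
box bridge [(0.7, [0.552, 0.13, 0.01], [256.0, 249.0])]
spot bridge [(0.7, [0.55, 0.127, 0.076], [256.0, 229.0])]
box plunger [(0.19, [0.551, 0.129, 0.009], [256.0, 249.0])]
spot plunger it knows: bridge, case_center, dock, driver_mid, jar, lip
box jar [(0.74, [0.746, 0.026, 0.04], [187.0, 214.0])]
spot jar [(0.92, [0.747, 0.012, -0.001], [190.0, 222.0])]
box driver_mid [(0.87, [0.385, 0.215, 0.019], [324.0, 272.0])]
spot driver_mid [(0.9, [0.391, 0.165, 0.009], [319.0, 259.0])]
```

View pics/top.png

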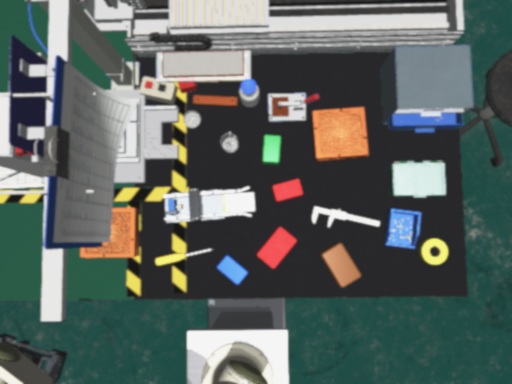

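View pics/side.png

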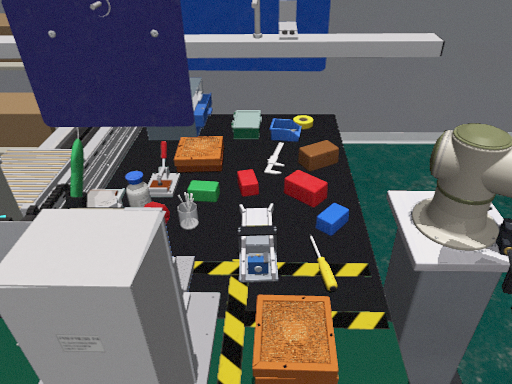

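Run:
```python
from h import *
f=frame('top'); C=cloud(f); I=f['frame'].astype(int)
r=(I[...,0]>110)&(I[...,1]<80)&(I[...,2]<80)&(C[...,2]<0.2)
n,L,st,ce=cv2.connectedComponentsWithStats(r.astype(np.uint8))
for k in range(1,n):
    if st[k,4]>60:
        P=C[L==k]; P=P[P[:,2]>np.median(P[:,2])-.006]
        print(st[k].tolist(),ce[k].round(),np.median(P,0).round(4),cv2.minAreaRect((P[:,:2]*1000).astype(np.float32)))
# dock profile: rails
for y in np.arange(-.08,.24,.02):
    m=(abs(C[...,1]-y)<.003)&(abs(C[...,0]-.55)<.08)&(C[...,2]<.15); P=C[m]
    print(round(y,2),[(round(x,3),round(z,3)) for x,z in sorted(P[P[:,2]>.02][:,[0,2]].tolist())][::4])
y=C[(abs(C[...,0]-.55)<.012)&(abs(C[...,1]-.05)<.2)]; y=y[y[:,1].argsort()]
print(y[::12,1:].round(3).tolist())
```

```text
[180, 82, 16, 8, 91] [187.  85.] [0.9359 0.1546 0.0401] ((935.2200317382812, 150.99844360351562), (18.624183654785156, 45.02831268310547), 3.880445718765259)
[306, 94, 13, 9, 70] [312.  98.] [ 0.8654 -0.2516  0.1155] ((866.5870971679688, -252.443359375), (19.560792922973633, 23.040897369384766), 45.42212677001953)
[274, 99, 13, 16, 128] [279. 108.] [ 0.856  -0.1444  0.0214] ((865.531494140625, -151.04208374023438), (39.40140151977539, 52.724857330322266), 89.15506744384766)
[272, 178, 32, 24, 184] [287. 190.] [ 0.5879 -0.1593  0.0407] ((590.2726440429688, -167.40452575683594), (53.071895599365234, 87.49234771728516), 14.012578010559082)
[256, 226, 41, 43, 252] [276. 247.] [ 0.4099 -0.1182  0.0548] ((408.8375549316406, -130.14491271972656), (70.12114715576172, 116.67076873779297), 49.60832214355469)
-0.08 []
-0.06 []
-0.04 [(0.512, 0.025), (0.599, 0.022)]
-0.02 [(0.515, 0.036), (0.521, 0.031), (0.592, 0.029)]
0.0 [(0.515, 0.03), (0.522, 0.031), (0.588, 0.037)]
0.02 [(0.512, 0.03), (0.519, 0.031), (0.59, 0.028)]
0.04 [(0.513, 0.031), (0.516, 0.025), (0.583, 0.027), (0.59, 0.029)]
0.06 
[... 2946 characters left out ...]
2], [0.232, 0.636], [0.232, 0.001], [0.232, 0.644], [0.232, 0.644], [0.233, 0.648], [0.233, 0.779], [0.233, 0.656], [0.233, 0.777], [0.233, 0.669], [0.234, 0.66], [0.234, 0.649], [0.234, 0.668], [0.234, 0.779], [0.234, 0.662], [0.234, 0.661], [0.235, 0.692], [0.235, 0.7], [0.235, 0.002], [0.235, 0.678], [0.235, 0.664], [0.235, 0.678], [0.236, 0.682], [0.236, 0.69], [0.236, 0.689], [0.236, 0.693], [0.236, 0.708], [0.236, 0.697], [0.237, 0.778], [0.237, 0.741], [0.237, 0.779], [0.238, 0.777], [0.239, 0.778], [0.24, 0.777], [0.24, 0.779], [0.242, 0.777], [0.243, 0.777], [0.243, 0.779], [0.244, 0.767], [0.245, 0.777], [0.245, -0.0], [0.246, -0.003], [0.248, 0.78], [0.248, 0.779], [0.249, 0.777]]
```

The small red case is at px (287,190) in the top view. The dock is at (165–255, 190–220) with its ramp on the right, toward −y. The beam runs over px (55, 0–320) and the arm is at lower left. Before moving I'll check where the arm stands relative to the beam.

Run:
```python
from h import *
print(ctrl.sense()['time'])
for c in ('top','side'):
    f=frame(c);C=cloud(f);I=f['frame']
    q=ctrl.sense()['joints'][0];d=np.array([np.cos(q),np.sin(q)])
    r=C[...,:2]@d; l=C[...,1]*d[0]-C[...,0]*d[1]
    m=(abs(l)<.12)&(C[...,2]>.1)&(f['z_map']>0)&(r>-.15)&(r<.75)
    print(c,m.sum())
    for a in np.arange(-.15,.75,.04):
        k=m&(r>=a)&(r<a+.04)
        if k.sum()>3:
            z=C[...,2][k];print(round(a,2),k.sum(),z.min().round(3),np.median(z).round(3),z.max().round(3),'lat',l[k].min().round(3),l[k].max().round(3))
    b=(C[...,2]>.54)&(C[...,2]<.62)&(abs(C[...,1]-.32)<.05); P=C[b]
    if len(P): print('beam',P.min(0),P.max(0),len(P))
f=frame('top');cv2.imwrite('pics/arm.png',cv2.resize(f['frame'][250:,:260,::-1],None,fx=3,fy=3))
```

```text
1.45
top 3768
-0.07 72 0.179 0.224 0.252 lat -0.099 -0.087
-0.03 263 0.165 0.245 0.269 lat -0.101 -0.069
0.01 393 0.161 0.246 0.276 lat -0.1 -0.043
0.05 193 0.1 0.214 0.252 lat -0.089 0.011
0.37 227 0.466 0.513 0.594 lat -0.114 0.061
0.41 1243 0.3 0.517 0.595 lat -0.12 0.12
0.45 854 0.241 0.484 0.592 lat -0.12 0.118
0.49 310 0.315 0.463 0.517 lat 0.047 0.103
0.53 120 0.238 0.32 0.456 lat 0.057 0.12
0.57 93 0.304 0.326 0.348 lat 0.097 0.114
beam [0.27961831 0.28994021 0.54136037] [0.95267007 0.3699134  0.61934805] 4050
side 7348
-0.07 46 0.274 0.283 0.29 lat -0.055 0.058
-0.03 397 0.102 0.288 0.291 lat -0.097 0.073
0.01 1566 0.1 0.256 0.291 lat -0.099 0.104
0.05 3820 0.1 0.202 0.284 lat -0.089 0.101
0.37 11 0.588 0.589 0.589 lat -0.107 -0.094
0.41 757 0.301 0.578 0.59 lat -0.12 0.082
0.45 735 0.237 0.325 0.589 lat -0.12 0.11
0.49 14 0.313 0.317 0.318 lat 0.086 0.09
beam [0.28102253 0.27212669 0.56638702] [0.89990498 0.344019   0.61980362] 6759
```

View pics/arm.png

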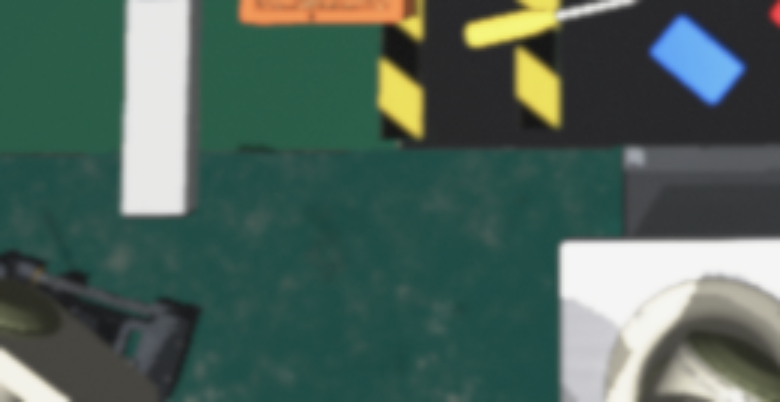

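The beam starts at x = 0.28 and the arm is in front of its end. I'll swing clear of it first.

Request:
send_rows:
  delta_pos:
    - [-1,-4.2,1]
    - [-2,-8.5,2]
    - [-3,-12.7,3]
    - [-3.9,-16.9,3.8]
    - [-7,-19.7,4.2]
    - [-10.2,-22.5,4.6]
    - [-13.3,-25.4,5]
    - [-16.5,-28.2,5.4]
    - [-19.6,-31,5.8]
    - [-19.6,-31,5.8]
  dr:
    - [0,0,5]
    - [0,0,10]
    - [0,0,15]
    - [0,0,20]
    - [0,0,24]
    - [0,0,28]
    - [0,0,32]
    - [0,0,36]
    - [0,0,40]
    - [0,0,40]
  jaw: [8.8,8.8,8.8,8.8,8.8,8.8,8.8,8.8,8.8,8.8]

```text
time: 2.6
tcp_pos: [0.2519, 0.1459, 0.1998]
orientation: [1.508, 2.755, -0.0]
ft_force: [-0.5, 0.7, 0.6]
opening: 0.997
grasp_force: 0.0
```

Request:
send_rows:
  delta_pos:
    - [-4.5,1.1,0]
    - [-8.9,2.3,0]
    - [-13.4,3.4,0]
    - [-17.8,4.6,0]
    - [-22.3,5.7,0]
    - [-26.8,6.9,0]
    - [-31.2,8,0]
    - [-35.7,9.2,0]
    - [-40.1,10.3,0]
    - [-44.6,11.5,0]
  dr:
    - [0,0,2]
    - [0,0,4]
    - [0,0,6]
    - [0,0,8]
    - [0,0,10]
    - [0,0,12]
    - [0,0,14]
    - [0,0,16]
    - [0,0,18]
    - [0,0,18.6]
  jaw: [8.8,8.8,8.8,8.8,8.8,8.8,8.8,8.8,8.8,8.8]

```text
time: 3.6
tcp_pos: [0.5918, -0.1607, 0.1996]
orientation: [-1.92, -2.486, -0.0]
ft_force: [-0.2, 0.5, 0.5]
opening: 0.993
grasp_force: 0.0
```

```bash
cat > look.py <<'E'
from h import *
import sys
s=ctrl.sense(); print(s['time'],s['tcp_pos'].round(4),s['orientation'].round(4),s['joints'].round(3))
f=frame('wrist'); save(f,sys.argv[1]); C=cloud(f); I=f['frame'].astype(int)
r=(I[...,0]>90)&(I[...,1]<.5*I[...,0])&(I[...,2]<.5*I[...,0])&(f['z_map']>0)
n,L,st,ce=cv2.connectedComponentsWithStats(r.astype(np.uint8))
for k in range(1,n):
    if st[k,4]>300:
        P=C[L==k]; zt=np.percentile(P[:,2],90); P=P[abs(P[:,2]-zt)<.006]
        print(st[k].tolist(),'ztop',zt.round(4),cv2.minAreaRect((P[:,:2]*1000).astype(np.float32)))
for q in ('lip','bridge','dock','case_center'): print(q,[(round(d['p'],2),w(f,d['point']).round(4).tolist()) for d in spot_point('wrist',q)[:2]])
m=(abs(C[...,2]-.029)<.006)&(abs(C[...,0]-.55)<.06)&(C[...,1]>-.1)&~r&(f['z_map']>0)
P=C[m]
for a in np.arange(-.1,.22,.015):
    k=P[(P[:,1]>=a)&(P[:,1]<a+.015)]
    lo,hi=k[k[:,0]<.548],k[k[:,0]>.548]
    if len(lo)>5 and len(hi)>5: print(round(a+.0075,3),len(k),'inner',np.percentile(lo[:,0],97).round(4),np.percentile(hi[:,0],3).round(4),'outer',np.percentile(lo[:,0],3).round(4),np.percentile(hi[:,0],97).round(4))
E
python3 look.py w1.png
```

```text
3.6 [ 0.5918 -0.1607  0.1996] [-1.9200e+00 -2.4862e+00 -2.0000e-04] [-0.456  0.553  1.295  0.     1.294 -0.712]
[0, 1, 143, 170, 14395] ztop 0.0572 ((413.81396484375, -128.56130981445312), (70.89225769042969, 116.48600769042969), 49.62466049194336)
[224, 131, 60, 99, 5558] ztop 0.043 ((594.777099609375, -165.93927001953125), (52.161441802978516, 87.18850708007812), 14.503430366516113)
[484, 200, 28, 51, 873] ztop 0.0236 ((845.3273315429688, -150.75033569335938), (27.269899368286133, 56.8837890625), 24.786928176879883)
lip []
bridge []
dock []
case_center [(0.92, [0.4197, -0.1314, 0.0275]), (0.85, [0.5951, -0.1697, 0.0182])]
-0.048 182 inner 0.5216 0.6031 outer 0.5134 0.6096
-0.033 397 inner 0.5252 0.5973 outer 0.5161 0.6083
```

View pics/w1.png

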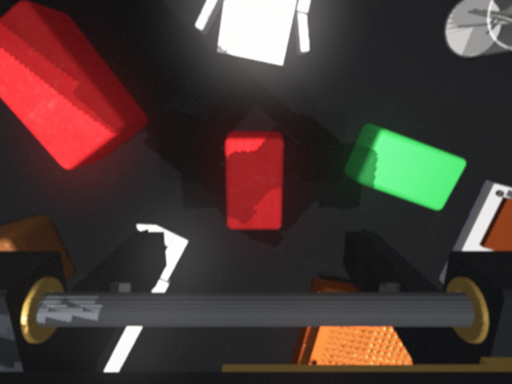

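The wrist view shows the case at (255,180) and the ramp end at (255,30). I'll go forward for one look at the dock.

Request:
send_rows:
  delta_pos:
    - [4,0,-2]
    - [8,0,-4]
    - [12,1,-6]
    - [16,2,-8]
    - [16,2,-8]
    - [16,2,-8]
  dr:
    - [0,0,4]
    - [0,0,8]
    - [0,0,11]
    - [0,0,11]
    - [0,0,11]
    - [0,0,11]
  jaw: [8.8,8.8,8.8,8.8,8.8,8.8]

```text
time: 4.45
tcp_pos: [0.5685, 0.0004, 0.2803]
orientation: [2.146, 2.293, 0.0]
ft_force: [0.7, -0.0, 0.1]
opening: 1.0
grasp_force: 0.0
```

```bash
python3 look.py w2.png
```

```text
4.45 [5.685e-01 4.000e-04 2.803e-01] [2.1462e+00 2.2930e+00 4.0000e-04] [-0.205  0.395  1.324 -0.     1.422 -0.271]
[63, 196, 93, 77, 3349] ztop 0.0571 ((387.1902770996094, -104.76132202148438), (71.36343383789062, 47.54318618774414), 46.602657318115234)
[151, 239, 30, 54, 482] ztop 0.0577 ((467.0628662109375, -152.1751708984375), (38.70582580566406, 8.572626113891602), 62.851783752441406)
[238, 243, 49, 51, 2081] ztop 0.043 ((590.1297607421875, -147.97164916992188), (52.258750915527344, 50.763771057128906), 14.130805015563965)
lip [(0.66, [0.5564, 0.0416, 0.0121])]
bridge [(0.9, [0.5484, 0.1295, 0.0733])]
dock [(0.68, [0.5598, 0.0417, -0.0006])]
case_center [(0.73, [0.3447, 0.0131, 0.0241]), (0.72, [0.5959, -0.1678, 0.0175])]
-0.048 66 inner 0.5214 0.6036 outer 0.5129 0.6097
-0.033 167 inner 0.5247 0.598 outer 0.5163 0.6093
-0.018 182 inner 0.5284 0.5912 outer 0.5186 0.6031
-0.003 225 inner 0.5278 0.5902 outer 0.5182 0.6
0.012 228 inner 0.5271 0.5897 outer 0.5179 0.5988
0.027 233 inner 0.526 0.5888 outer 0.5163 0.5983
0.042 242 inner 0.5251 0.5876 outer 0.5159 0.5973
0.057 256 inner 0.5243 0.5865 outer 0.5143 0.5959
0.072 262 inner 0.5232 0.586 outer 0.514 0.5958
0.088 268 inner 0.5223 0.585 outer 0.5124 0.5943
0.103 280 inner 0.5215 0.5838 outer 0.5121 0.5935
0.118 61 inner 0.5209 0.5833 outer 0.5123 0.593
0.148 69 inner 0.5182 0.5808 outer 0.5089 0.5898
0.162 259 inner 0.5179 0.5801 outer 0.5086 0.5897
```

View pics/w2.png

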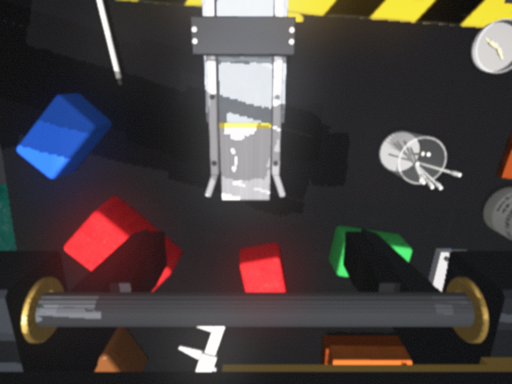

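The wrist view shows the ramp mouth at (245,200), the lip at row about 126 and the bridge at row 35. The rail midline puts the dock yaw at 93.5°, and the lip is near (0.5564, 0.0405). Next I grip the case.

Request:
send_rows:
  delta_pos:
    - [-4,0.3,3]
    - [-8,0.6,6]
    - [-12,1,9]
    - [-16,1.3,12]
    - [-16.9,1.3,15]
    - [-16.9,1.3,17]
    - [-16.9,1.3,20]
    - [-16.9,1.3,23]
    - [-16.9,1.3,25.6]
    - [-16.9,1.3,25.6]
  dr:
    - [0,0,-3]
    - [0,0,-6]
    - [0,0,-9]
    - [0,0,-10.5]
    - [0,0,-10.5]
    - [0,0,-10.5]
    - [0,0,-10.5]
    - [0,0,-10.5]
    - [0,0,-10.5]
    - [0,0,-10.5]
  jaw: [8.8,8.8,8.8,8.8,8.8,8.8,8.8,8.8,8.8,8.8]

```text
time: 5.7
tcp_pos: [0.5921, -0.1693, 0.0214]
orientation: [-1.931, -2.474, 0.001]
ft_force: [1.1, 0.4, 0.6]
opening: 1.0
grasp_force: 0.0
```

Request:
send_rows:
  delta_pos:
    - [0,0,0]
    - [0,0,0]
    - [0,0,0]
    - [0,0,0]
    - [0,0,0]
    - [0,0,0]
    - [0,0,0]
    - [0,0,0]
    - [0,0,0]
    - [0,0,0]
  dr:
    - [0,0,0]
    - [0,0,0]
    - [0,0,0]
    - [0,0,0]
    - [0,0,0]
    - [0,0,0]
    - [0,0,0]
    - [0,0,0]
    - [0,0,0]
    - [0,0,0]
  jaw: [5,5,5,5,5,5,5,5,5,5]
  newtons: 8

```text
time: 6.7
tcp_pos: [0.593, -0.1688, 0.024]
orientation: [1.931, 2.478, -0.0]
ft_force: [-2.6, -0.3, 4.3]
opening: 0.622
grasp_force: 8.0
```

Request:
send_rows:
  delta_pos:
    - [1.6,-0.3,0]
    - [3.2,-0.6,0]
    - [4.8,-0.9,0]
    - [6.5,-1.2,0]
    - [6.5,-1.2,0]
    - [6.5,-1.2,0]
    - [6.5,-1.2,0]
  dr:
    - [0,0,2.7]
    - [0,0,5.4]
    - [0,0,8]
    - [0,0,10.6]
    - [0,0,10.6]
    - [0,0,10.6]
    - [0,0,10.6]
  jaw: [5,5,5,5,5,5,5]

```text
time: 7.4
tcp_pos: [0.5657, -0.1089, 0.0239]
orientation: [-2.151, -2.289, -0.001]
ft_force: [-1.5, 4.6, 6.7]
opening: 0.622
grasp_force: 8.0
```

Request:
send_rows:
  delta_pos:
    - [0,0,0]
    - [0,0,0]
    - [0,0,0]
    - [0,0,0]
    - [0,0,-2]
    - [0,0,-5]
    - [-4,0,-8]
    - [-8,0,-9]
    - [-9.5,0,-9]
    - [-9.5,0,-9]
  dr:
    - [0,0,0]
    - [0,0,0]
    - [0,0,0]
    - [0,0,0]
    - [0,0,0]
    - [0,0,0]
    - [0,0,0]
    - [0,0,0]
    - [0,0,0]
    - [0,0,0]
  jaw: [7.4,7.4,7.4,7.4,7.4,7.4,6,4,2,0]

```text
time: 8.4
tcp_pos: [0.5709, -0.2049, 0.1131]
orientation: [-2.155, -2.286, 0.0]
ft_force: [0.1, 0.2, -0.1]
opening: 0.5
grasp_force: 0.0
```

```bash
python3 look.py w3.png
```

```text
8.4 [ 0.5709 -0.2049  0.1131] [-2.1545e+00 -2.2857e+00  2.0000e-04] [-0.537  0.629  1.41   0.     1.103 -0.597]
[0, 0, 129, 184, 15615] ztop 0.0569 ((434.86138916015625, -145.60589599609375), (70.02987670898438, 62.816593170166016), 49.315223693847656)
[184, 0, 145, 128, 15209] ztop 0.0429 ((567.9794311523438, -115.48664093017578), (52.48545837402344, 68.8749771118164), 3.8570475578308105)
lip []
bridge []
dock []
case_center [(0.85, [0.4149, -0.1306, 0.0249]), (0.62, [0.5681, -0.1093, 0.0206])]
```

Request:
send_rows:
  delta_pos:
    - [0,0,2.5]
    - [0,0,5]
    - [0,0,7.3]
    - [0,0,7.3]
    - [0.5,0,7.3]
    - [1.5,0,7.3]
    - [2.5,0,7.3]
    - [3.2,0,7.3]
    - [3.2,0,7.3]
    - [3.2,0,7.3]
  dr:
    - [0,0,0]
    - [0,0,0]
    - [0,0,0]
    - [0,0,0]
    - [0,0,0]
    - [0,0,0]
    - [0,0,0]
    - [0,0,0]
    - [0,0,0]
    - [0,0,0]
  jaw: [0,0,0,0,0,0,0,0,0,0]

```text
time: 9.65
tcp_pos: [0.5694, -0.1714, 0.041]
orientation: [2.151, 2.289, 0.0]
ft_force: [0.8, -0.8, 0.5]
opening: 0.007
grasp_force: 0.0
```

Request:
send_rows:
  delta_pos:
    - [0.6,0,0]
    - [1.2,0,0]
    - [1.8,0,0]
    - [2.4,0,0]
    - [3,0,0]
    - [3.6,0,0]
    - [4.2,0,0]
    - [4.8,0,0]
    - [5.4,0,0]
    - [6,0,0]
  dr:
    - [0,0,0]
    - [0,0,0]
    - [0,0,0]
    - [0,0,0]
    - [0,0,0]
    - [0,0,0]
    - [0,0,0]
    - [0,0,0]
    - [0,0,0]
    - [0,0,0]
  jaw: [0,0,0,0,0,0,0,0,0,0]

```text
time: 10.65
tcp_pos: [0.5656, -0.1112, 0.0407]
orientation: [2.152, 2.289, -0.0]
ft_force: [-0.3, -0.4, -0.4]
opening: 0.007
grasp_force: 0.3
```

```bash
python3 look.py w4.png
```

```text
10.65 [ 0.5656 -0.1112  0.0407] [ 2.152   2.2887 -0.    ] [-0.397  0.675  1.555 -0.     0.911 -0.459]
[182, 40, 147, 203, 25251] ztop 0.0477 ((564.497314453125, -57.83723449707031), (52.64064025878906, 77.27085876464844), 3.212723970413208)
[0, 192, 99, 100, 6148] ztop 0.037 ((462.1271667480469, -123.11346435546875), (3.6129541397094727, 32.21821212768555), 48.1778564453125)
[0, 326, 52, 47, 1464] ztop 0.0569 ((469.54864501953125, -147.8568115234375), (27.87628173828125, 14.126805305480957), 80.71607208251953)
lip []
bridge []
dock []
case_center [(0.56, [0.5644, -0.0531, 0.0218])]
-0.048 626 inner 0.5216 0.6025 outer 0.5135 0.6098
-0.033 1594 inner 0.5254 0.597 outer 0.516 0.6081
-0.018 2077 inner 0.5286 0.5918 outer 0.5193 0.602
-0.003 1178 inner 0.5282 0.5902 outer 0.5186 0.5999
```

View pics/w4.png

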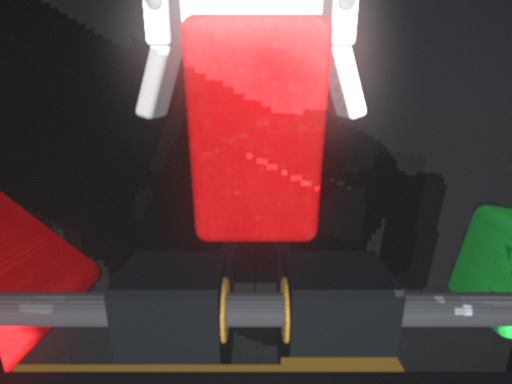

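The case is straight in the mouth, at (255,130) between the flares. I'll push on up the ramp.

Request:
send_rows:
  delta_pos:
    - [0.5,0,0]
    - [1,0,0]
    - [1.5,0,0]
    - [2,0,0]
    - [2.5,0,0]
    - [3,0,0]
    - [3.5,0,0]
    - [4,0,0]
    - [4.5,0,0]
    - [5,0,0]
  dr:
    - [0,0,0]
    - [0,0,0]
    - [0,0,0]
    - [0,0,0]
    - [0,0,0]
    - [0,0,0]
    - [0,0,0]
    - [0,0,0]
    - [0,0,0]
    - [0,0,0]
  jaw: [0,0,0,0,0,0,0,0,0,0]

```text
time: 11.9
tcp_pos: [0.5627, -0.0616, 0.041]
orientation: [2.152, 2.288, 0.0]
ft_force: [0.9, -3.0, 3.2]
opening: 0.008
grasp_force: 1.3
```

Request:
send_rows:
  delta_pos:
    - [0.5,0,0]
    - [1,0,0]
    - [1.5,0,0]
    - [2,0,0]
    - [2.5,0,0]
    - [3,0,0]
    - [3.5,0,0]
    - [4,0,0]
    - [4.5,0,0]
    - [5,0,0]
  dr:
    - [0,0,0]
    - [0,0,0]
    - [0,0,0]
    - [0,0,0]
    - [0,0,0]
    - [0,0,0]
    - [0,0,0]
    - [0,0,0]
    - [0,0,0]
    - [0,0,0]
  jaw: [0,0,0,0,0,0,0,0,0,0]

```text
time: 12.9
tcp_pos: [0.5591, -0.0112, 0.0404]
orientation: [-2.151, -2.288, 0.0]
ft_force: [-0.4, -0.9, -1.1]
opening: 0.003
grasp_force: 0.2
```

```bash
python3 look.py w5.png
```

```text
12.9 [ 0.5591 -0.0112  0.0404] [-2.1513e+00 -2.2882e+00  4.0000e-04] [-0.23   0.647  1.611  0.     0.885 -0.291]
[182, 31, 149, 223, 28879] ztop 0.0579 ((558.0798950195312, 43.88209915161133), (51.289398193359375, 76.29358673095703), 3.379382371902466)
[0, 327, 62, 45, 1353] ztop 0.0162 ((425.6626281738281, -91.22193145751953), (4.093268871307373, 23.768896102905273), 47.710838317871094)
lip []
bridge []
dock []
case_center [(0.72, [0.559, 0.0455, 0.0301])]
-0.003 959 inner 0.528 0.5922 outer 0.5184 0.5995
0.012 1245 inner 0.5271 0.5919 outer 0.5175 0.5987
0.027 1389 inner 0.5261 0.5908 outer 0.5166 0.5979
0.042 1571 inner 0.5252 0.5894 outer 0.5157 0.597
0.057 1734 inner 0.5243 0.5882 outer 0.5147 0.5961
0.072 1956 inner 0.5234 0.587 outer 0.5138 0.595
0.088 2190 inner 0.5224 0.5857 outer 0.513 0.5941
0.103 363 inner 0.522 0.584 outer 0.5211 0.5934
```

View pics/w5.png

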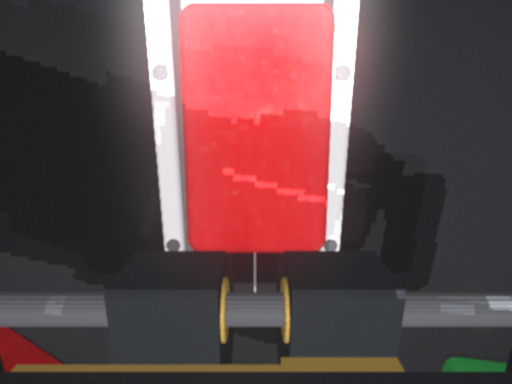

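The case is straight between the rails and its tail, at row 250, is about to reach the lip.

Request:
send_rows:
  delta_pos:
    - [0.4,0,0]
    - [0.8,0,0]
    - [1.2,0,0]
    - [1.6,0,0]
    - [2,0,0]
    - [2.5,0,0]
    - [3,0,0]
    - [3.5,0,0]
    - [4,0,0]
    - [4.4,0,0]
  dr:
    - [0,0,0]
    - [0,0,0]
    - [0,0,0]
    - [0,0,0]
    - [0,0,0]
    - [0,0,0]
    - [0,0,0]
    - [0,0,0]
    - [0,0,0]
    - [0,0,0]
  jaw: [0,0,0,0,0,0,0,0,0,0]

```text
time: 14.15
tcp_pos: [0.5567, 0.0325, 0.0407]
orientation: [-2.152, -2.289, -0.0]
ft_force: [0.8, -0.0, 0.8]
opening: 0.005
grasp_force: 0.2
```

Request:
send_rows:
  delta_pos:
    - [0.15,0,0]
    - [0.3,0,0]
    - [0.45,0,0]
    - [0.6,0,0]
    - [0.75,0,0]
    - [0.9,0,0]
    - [1.05,0,0]
    - [1.2,0,0]
    - [1.2,0,0]
    - [1.2,0,0]
  dr:
    - [0,0,0]
    - [0,0,0]
    - [0,0,0]
    - [0,0,0]
    - [0,0,0]
    - [0,0,0]
    - [0,0,0]
    - [0,0,0]
    - [0,0,0]
    - [0,0,0]
  jaw: [0,0,0,0,0,0,0,0,0,0]

```text
time: 15.15
tcp_pos: [0.556, 0.0441, 0.0407]
orientation: [-2.152, -2.289, -0.0]
ft_force: [0.1, -0.6, -0.7]
opening: 0.006
grasp_force: 0.0
```

```bash
python3 look.py w6.png
python3 - <<'E'
from h import *
f=frame('side');C=cloud(f)
u,v=proj(f,[.555,.12,.05]).astype(int);print(u,v)
save(f,'s2f.png')
cv2.imwrite('pics/s2.png',cv2.resize(f['frame'][v-60:v+60,u-80:u+80,::-1],None,fx=5,fy=5,interpolation=2))
E
```

```text
15.15 [0.556  0.0441 0.0407] [-2.1520e+00 -2.2887e+00 -1.0000e-04] [-0.131  0.644  1.616  0.     0.882 -0.193]
[186, 126, 140, 125, 16153] ztop 0.0509 ((555.6517333984375, 81.65504455566406), (51.39164352416992, 50.63747787475586), 3.484282970428467)
lip []
bridge [(0.83, [0.5466, 0.1288, 0.0764])]
dock []
case_center [(0.83, [0.5579, 0.0992, 0.0301])]
0.042 241 inner 0.5249 0.5575 outer 0.5153 0.5874
0.057 1312 inner 0.5244 0.5872 outer 0.5148 0.5959
0.072 1438 inner 0.5234 0.5866 outer 0.5139 0.5952
0.088 1566 inner 0.5225 0.5855 outer 0.513 0.5941
0.103 1089 inner 0.5217 0.5849 outer 0.5124 0.5933
254 234
```

View pics/s2.png

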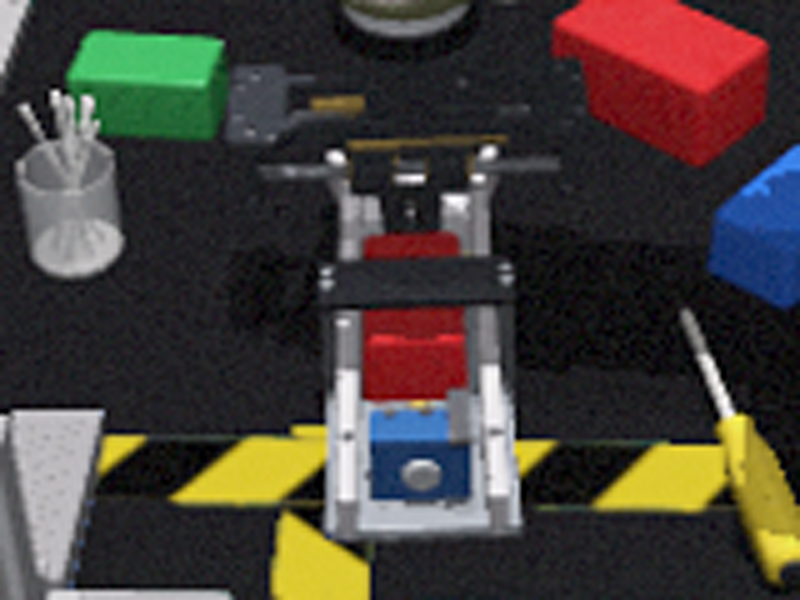

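The case lies flat behind the lip, with its nose near the sprung contact. I'll creep forward now.

Request:
send_rows:
  delta_pos:
    - [0.1,0,0]
    - [0.2,0,0]
    - [0.3,0,0]
    - [0.4,0,0]
    - [0.5,0,0]
    - [0.6,0,0]
    - [0.6,0,0]
  dr:
    - [0,0,0]
    - [0,0,0]
    - [0,0,0]
    - [0,0,0]
    - [0,0,0]
    - [0,0,0]
    - [0,0,0]
  jaw: [0,0,0,0,0,0,0]

```text
time: 16.15
tcp_pos: [0.5556, 0.0502, 0.0407]
orientation: [-2.152, -2.289, -0.0]
ft_force: [0.2, -0.3, -0.1]
opening: 0.007
grasp_force: 0.0
```

Request:
send_rows:
  delta_pos:
    - [0.1,0,0]
    - [0.2,0,0]
    - [0.3,0,0]
    - [0.4,0,0]
    - [0.4,0,0]
  dr:
    - [0,0,0]
    - [0,0,0]
    - [0,0,0]
    - [0,0,0]
    - [0,0,0]
  jaw: [0,0,0,0,0]

```text
time: 16.65
tcp_pos: [0.5554, 0.0542, 0.0407]
orientation: [-2.152, -2.289, -0.0]
ft_force: [-0.3, 0.2, -0.4]
opening: 0.003
grasp_force: 0.0
```

Request:
send_rows:
  delta_pos:
    - [0.1,0,0]
    - [0.2,0,0]
    - [0.3,0,0]
    - [0.4,0,0]
    - [0.4,0,0]
  dr:
    - [0,0,0]
    - [0,0,0]
    - [0,0,0]
    - [0,0,0]
    - [0,0,0]
  jaw: [0,0,0,0,0]

```text
time: 17.15
tcp_pos: [0.5551, 0.0582, 0.0407]
orientation: [-2.152, -2.289, -0.0]
ft_force: [-0.5, -0.1, -0.4]
opening: 0.007
grasp_force: 0.0
```

```bash
python3 look.py w7.png|head -3
```

```text
17.15 [0.5551 0.0582 0.0407] [-2.1519 -2.2888 -0.    ] [-0.106  0.644  1.615  0.     0.883 -0.167]
[179, 14, 153, 42, 6010] ztop 0.051 ((551.1507568359375, 151.81838989257812), (51.559303283691406, 12.3584623336792), 3.7782540321350098)
[188, 175, 135, 75, 9653] ztop 0.0509 ((555.406494140625, 87.97988891601562), (51.32135009765625, 31.597919464111328), 3.669605016708374)
```

Request:
send_rows:
  delta_pos:
    - [0.1,0,0]
    - [0.2,0,0]
    - [0.3,0,0]
    - [0.4,0,0]
    - [0.4,0,0]
  dr:
    - [0,0,0]
    - [0,0,0]
    - [0,0,0]
    - [0,0,0]
    - [0,0,0]
  jaw: [0,0,0,0,0]

```text
time: 17.9
tcp_pos: [0.5549, 0.0622, 0.0407]
orientation: [-2.152, -2.289, -0.0]
ft_force: [-0.4, -0.2, -0.3]
opening: 0.003
grasp_force: 0.0
```

Request:
send_rows:
  delta_pos:
    - [0.1,0,0]
    - [0.2,0,0]
    - [0.3,0,0]
    - [0.3,0,0]
  dr:
    - [0,0,0]
    - [0,0,0]
    - [0,0,0]
    - [0,0,0]
  jaw: [0,0,0,0]

```text
time: 18.3
tcp_pos: [0.5547, 0.0651, 0.0407]
orientation: [-2.152, -2.289, -0.0]
ft_force: [-0.7, -0.1, 0.8]
opening: 0.008
grasp_force: 0.0
```

Request:
send_rows:
  delta_pos:
    - [0.1,0,0]
    - [0.2,0,0]
    - [0.3,0,0]
    - [0.3,0,0]
  dr:
    - [0,0,0]
    - [0,0,0]
    - [0,0,0]
    - [0,0,0]
  jaw: [0,0,0,0]

```text
time: 18.7
tcp_pos: [0.5545, 0.0682, 0.0407]
orientation: [-2.152, -2.289, -0.0]
ft_force: [-0.4, 0.2, 0.0]
opening: 0.003
grasp_force: 0.0
```

```bash
python3 look.py w8.png|head -3
python3 - <<'E'
from h import *
f=frame('wrist');C=cloud(f);I=f['frame'].astype(int)
b=(I[...,2]>80)&(I[...,0]<.7*I[...,2])&(abs(C[...,0]-.55)<.04)&(abs(C[...,2]-.05)<.006)
if b.sum()>30: print('blue',np.percentile(C[b],[2,50,98],axis=0))
f=frame('side');C=cloud(f);I=f['frame'].astype(int)
b=(I[...,2]>80)&(I[...,0]<.7*I[...,2])&(abs(C[...,0]-.55)<.04)&(abs(C[...,2]-.05)<.005)
print('blue side',np.percentile(C[b],[2,50,98],axis=0).round(3))
r=(I[...,0]>80)&(I[...,1]<.4*I[...,0])&(abs(C[...,0]-.55)<.04)&(abs(C[...,2]-.05)<.005)&(C[...,1]>0)
print('red side',np.percentile(C[r],[2,50,98],axis=0).round(3))
E
```

```text
18.7 [0.5545 0.0682 0.0407] [-2.1519 -2.2887 -0.    ] [-0.087  0.645  1.613  0.     0.883 -0.149]
[179, 12, 153, 85, 11931] ztop 0.051 ((550.906005859375, 155.9079132080078), (51.577999114990234, 25.073509216308594), 3.528244972229004)
[190, 207, 131, 43, 5431] ztop 0.0509 ((554.96484375, 91.78970336914062), (51.21258544921875, 19.029470443725586), 3.642584800720215)
blue side [[0.53  0.195 0.046]
 [0.549 0.205 0.048]
 [0.566 0.215 0.051]]
red side [[0.524 0.123 0.045]
 [0.549 0.147 0.048]
 [0.572 0.168 0.051]]
```

Request:
send_rows:
  delta_pos:
    - [0.1,0,0]
    - [0.2,0,0]
    - [0.3,0,0]
    - [0.3,0,0]
    - [0.3,0,0]
  dr:
    - [0,0,0]
    - [0,0,0]
    - [0,0,0]
    - [0,0,0]
    - [0,0,0]
  jaw: [0,0,0,0,0]

```text
time: 19.55
tcp_pos: [0.5543, 0.0711, 0.0407]
orientation: [-2.152, -2.289, -0.0]
ft_force: [-0.9, -0.2, -0.1]
opening: 0.005
grasp_force: 0.0
```

Request:
send_rows:
  delta_pos:
    - [0.1,0,0]
    - [0.2,0,0]
    - [0.2,0,0]
    - [0.2,0,0]
  dr:
    - [0,0,0]
    - [0,0,0]
    - [0,0,0]
    - [0,0,0]
  jaw: [0,0,0,0]

```text
time: 19.95
tcp_pos: [0.5542, 0.0729, 0.0407]
orientation: [2.152, 2.289, -0.0]
ft_force: [0.1, -1.2, -0.9]
opening: 0.005
grasp_force: 0.8
```

Request:
send_rows:
  delta_pos:
    - [0.1,0,0]
    - [0.2,0,0]
    - [0.2,0,0]
    - [0.2,0,0]
  dr:
    - [0,0,0]
    - [0,0,0]
    - [0,0,0]
    - [0,0,0]
  jaw: [0,0,0,0]

```text
time: 20.35
tcp_pos: [0.5542, 0.0746, 0.0408]
orientation: [2.152, 2.288, -0.001]
ft_force: [0.5, -4.9, -0.3]
opening: 0.007
grasp_force: 2.5
```

Request:
send_rows:
  delta_pos:
    - [0.1,0,0]
    - [0.2,0,0]
    - [0.3,0,0]
    - [0.3,0,0]
  dr:
    - [0,0,0]
    - [0,0,0]
    - [0,0,0]
    - [0,0,0]
  jaw: [0,0,0,0]

```text
time: 20.75
tcp_pos: [0.5542, 0.077, 0.0409]
orientation: [2.151, 2.288, -0.002]
ft_force: [0.4, -9.1, 0.9]
opening: 0.006
grasp_force: 4.8
```

Force is 9 N and rising as the spring rate predicts. I'll add a touch more and hold.

Request:
send_rows:
  delta_pos:
    - [0.1,0,0]
    - [0.1,0,0]
    - [0.1,0,0]
    - [0.1,0,0]
    - [0.1,0,0]
    - [0.1,0,0]
    - [0.1,0,0]
    - [0.1,0,0]
    - [0.1,0,0]
    - [0.1,0,0]
  dr:
    - [0,0,0]
    - [0,0,0]
    - [0,0,0]
    - [0,0,0]
    - [0,0,0]
    - [0,0,0]
    - [0,0,0]
    - [0,0,0]
    - [0,0,0]
    - [0,0,0]
  jaw: [0,0,0,0,0,0,0,0,0,0]

```text
time: 21.75
tcp_pos: [0.5541, 0.0777, 0.0409]
orientation: [2.151, 2.288, -0.002]
ft_force: [0.5, -11.1, 0.4]
opening: 0.007
grasp_force: 5.4
```

Request:
send_rows:
  delta_pos:
    - [0,0,0]
    - [0,0,0]
    - [0,0,0]
    - [-0.05,0,0]
    - [-0.1,0,0]
    - [-0.15,0,0]
    - [-0.2,0,0]
    - [-0.25,0,0]
    - [-0.3,0,0]
    - [-0.35,0,0]
  dr:
    - [0,0,0]
    - [0,0,0]
    - [0,0,0]
    - [0,0,0]
    - [0,0,0]
    - [0,0,0]
    - [0,0,0]
    - [0,0,0]
    - [0,0,0]
    - [0,0,0]
  jaw: [0,0,0,0,0,0,0,0,0,0]

```text
time: 22.75
tcp_pos: [0.5542, 0.075, 0.0408]
orientation: [2.152, 2.288, -0.001]
ft_force: [0.5, -5.5, 0.3]
opening: -0.001
grasp_force: 2.7
```

Request:
send_rows:
  delta_pos:
    - [-0.05,0,0]
    - [-0.1,0,0]
    - [-0.15,0,0]
    - [-0.2,0,0]
    - [-0.25,0,0]
    - [-0.3,0,0]
    - [-0.35,0,0]
    - [-0.4,0,0]
    - [-0.45,0,0]
    - [-0.5,0,0]
  dr:
    - [0,0,0]
    - [0,0,0]
    - [0,0,0]
    - [0,0,0]
    - [0,0,0]
    - [0,0,0]
    - [0,0,0]
    - [0,0,0]
    - [0,0,0]
    - [0,0,0]
  jaw: [0,0,0,0,0,0,0,0,0,0]

```text
time: 23.75
tcp_pos: [0.5544, 0.0706, 0.0407]
orientation: [-2.152, -2.289, -0.0]
ft_force: [0.3, 0.1, 0.0]
opening: 0.005
grasp_force: 0.0
```

Spring unloaded. I'll back off about 7 cm along the dock, raise the tool and check.

Request:
send_rows:
  delta_pos:
    - [-0.3,0,0]
    - [-1,0,0]
    - [-2,0,0]
    - [-4,0,0]
    - [-7,0,0]
    - [-7,0,-3]
    - [-7,0,-7]
    - [-7,0,-11]
    - [-7,0,-14]
    - [-7,0,-14]
  dr:
    - [0,0,0]
    - [0,0,0]
    - [0,0,0]
    - [0,0,0]
    - [0,0,0]
    - [0,0,0]
    - [0,0,0]
    - [0,0,0]
    - [0,0,0]
    - [0,0,0]
  jaw: [0,0,0,0,0,0,0,0,0,0]

```text
time: 24.75
tcp_pos: [0.5602, -0.0004, 0.1849]
orientation: [2.148, 2.283, 0.006]
ft_force: [0.3, -0.1, -0.5]
opening: 0.005
grasp_force: 0.0
```

```bash
python3 look.py w9.png
```

```text
24.75 [ 5.602e-01 -4.000e-04  1.849e-01] [2.1482 2.2833 0.0063] [-0.21   0.45   1.498  0.     1.186 -0.271]
[218, 39, 69, 40, 2600] ztop 0.0511 ((555.2026977539062, 98.60812377929688), (51.152069091796875, 26.49367904663086), 3.4679970741271973)
[14, 225, 115, 69, 4832] ztop 0.057 ((392.3996887207031, -87.06797790527344), (84.05888366699219, 41.04999923706055), 4.383108139038086)
[52, 325, 63, 41, 1392] ztop 0.0577 ((410.90435791015625, -165.00778198242188), (51.565650939941406, 45.05998229980469), 2.664210319519043)
lip [(0.73, [0.5577, 0.0406, 0.0122])]
bridge [(0.93, [0.548, 0.1271, 0.0774])]
dock [(0.85, [0.5562, 0.0416, 0.001])]
case_center [(0.92, [0.4157, -0.1334, 0.025]), (0.7, [0.7306, -0.1179, 0.02])]
-0.048 103 inner 0.521 0.6029 outer 0.5134 0.6098
-0.033 272 inner 0.5252 0.5974 outer 0.5153 0.6087
-0.018 297 inner 0.5285 0.5911 outer 0.5192 0.6023
-0.003 383 inner 0.5278 0.5901 outer 0.518 0.6
0.012 389 inner 0.527 0.5895 outer 0.5177 0.5989
0.027 417 inner 0.526 0.5884 outer 0.5167 0.5979
0.042 427 inner 0.5252 0.5876 outer 0.5156 0.597
0.057 456 inner 0.5242 0.5866 outer 0.5145 0.5961
0.072 471 inner 0.5233 0.5857 outer 0.5134 0.5951
0.088 555 inner 0.5409 0.5555 outer 0.5124 0.5942
0.103 528 inner 0.5215 0.5839 outer 0.5115 0.5933
0.118 166 inner 0.5208 0.5832 outer 0.5115 0.5926
```

View pics/w9.png

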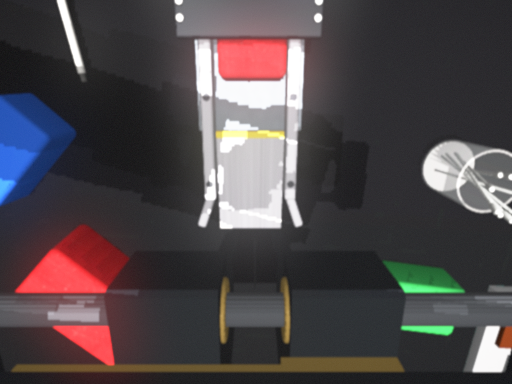

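The case sits flat behind the lip at (252,60), with its centre about 88 mm past it. The robot is clear.

```bash
python3 -c "
from workcell import hand_in
print(hand_in())"
```

```text
the job is handed in; nothing more can be done
None
```

I slid the red case up the ramp, over the lip and under the bridge, pressed it on the sprung contact at about 10 N (9–11 N measured) for over a second, then eased it off. It lies flat about 88 mm past the lip, the jar and screwdriver were not touched, and the job is handed in, though no verdict came back.

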